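Mount a shaft between bench centres and hold the gap sensor over it

TASK

Lay the loose stepped shaft in the two V rests of the bench centres and slide the tailstock in until both pointed ends of the shaft sit fully in the hollow centres. Then pick up the gap sensor, carry it over the fixture and finish while still holding it, upright and still, about 8 mm above the middle of the shaft's collar with its long foot in line with the shaft. The sensor must never touch the shaft or the bench centres, and everything else on the bench stays where it is.

Things in the scene. Friction and masses are not known exactly. Their poses are not given: they have to be found in the camera images.
- bench: Bench centres: grey fixture fixed to the table. Origin on the table top, midway between its V rests; y runs along the bed from the fixed headstock (-y) to the sliding tailstock (+y), z up. Bed 90 mm wide, y -152 to +208, top z 25 mm. Two steel V rests, 10 mm thick, at y -45 and +45, mouth 37 mm wide at z 77 mm: a 16 mm rod lying in them has its axis on the line of centres (x 0, z 70 mm).
- tail (a joint): Tailstock slide in m: 0 = fully open, grows as the tailstock moves towards the headstock (bench -y), stop at 0.065; starts at 0 to 0.018. The mouth of its hollow centre (tube, 28 mm outside, 10 mm bore, faces -y) is at bench y = 134 mm minus this value. About 0.050 with the shaft seated in both centres. Dry friction 4 N; stays where it is left.
- tail_knob (a point): Middle of the round black knob standing on the tailstock: 20 mm diameter, from z 92 mm (top of the 56 x 50 mm tailstock block) to z 128 mm; this point is on its axis at z 110 mm. It moves with the tailstock. The knob stands 37 mm behind the mouth of the tailstock's hollow centre.
- head_mouth (a point): Middle of the mouth of the headstock's hollow centre (tube, 28 mm outside, 10 mm bore), at bench y -84, z 70 mm, facing +y. The headstock block behind it is 56 x 50 mm, bench y -146 to -96, top z 92 mm.
- mid (a point): Point on the line of centres (z 70 mm) midway between the V rests: where the middle of the collar is when the shaft is seated.
- shaft: Loose steel shaft, 180 mm long (its x), 0.33 kg; origin at its centre on its axis. 16 mm diameter, with a 28 mm collar, 24 mm long, at the middle; each end tapers over 12 mm to a 4 mm flat tip. Same either way round. Seated, each tip is 6 mm inside its hollow centre: lay it about 10 mm nearer the tailstock so that no tip catches; the closing tailstock pushes it along.
- stand: Light wooden stand fixed to the table, on which the shaft lies at first: base 64 x 130 x 10 mm, with two V rests at y -50 and +50 mm that hold the shaft along the stand's y axis, its axis 42 mm above the table. Origin on the table top under its centre.
- sensor: Gap sensor: aluminium foot 64 mm long (its x) x 30 mm (its y) x 12 mm high, a 26 x 26 mm square grey stem at its middle from z 12 to z 88 mm, a 20 mm round button on top up to z 94 mm. About 0.22 kg. Origin at the centre of the underside. Stands upright on the table, left or right of the fixture. Same either way round.
- sensor_face (a point): Centre of the underside of the sensor's foot (the sensing face).
- oiler: Bystander: steel oil can, 54 mm diameter, 105 mm tall with a thin spout. Origin at the centre of its underside. Stands in the sensor's other possible place.
- jar: Bystander: amber glass jar, 60 mm diameter, 85 mm tall. Origin at the centre of its underside.
- cup: Bystander: green plastic beaker, 52 mm diameter, 65 mm tall. Origin at the centre of its underside.
- oilstone: Bystander: dark oilstone 130 x 45 x 25 mm lying flat. Origin at the centre of its underside.
- wrench: Bystander: wrench 180 mm long, lying flat.
- collar_ring: Bystander: steel ring lying flat, 52 mm outside, 24 mm bore, 22 mm high. Origin at the centre of its underside.
- bar_end: Bystander: brass bar offcut standing on end, 32 mm diameter, 60 mm tall. Origin at the centre of its underside.
There are look-alikes about, which are no part of the job. What is shaped like the shaft but blue is not meant.

How it is judged:
On the way, in this order (a step that is already met when the one before it is completed fails the run):
1. the shaft lies in both V rests, let go, tailstock still open (x of shaft in the frame of bench between -0.004 and 0.004 m and y of shaft in the frame of bench between -0.005 and 0.03 m and z of shaft in the frame of bench between 0.066 and 0.074 m and value of joint tail below 0.044 m and angle between the x axis of shaft and the y axis of bench, either way round below 0.05 rad and contact force between the fingers and shaft below 0.05 N), for 0.2 s.
2. the tailstock is slid in and both shaft ends sit in the hollow centres (x of shaft in the frame of bench between -0.003 and 0.003 m and y of shaft in the frame of bench between -0.004 and 0.004 m and z of shaft in the frame of bench between 0.066 and 0.074 m and angle between the x axis of shaft and the y axis of bench, either way round below 0.035 rad and value of joint tail between 0.046 and 0.054 m), for 0.2 s.
At the end, for the whole second after the job is handed in: Shaft seated (within 3 mm sideways, 4 mm along and in height, 2 degrees; tailstock slide 46 to 54 mm). Sensor gripped, still, face 2 to 14 mm above the collar, within 6 mm of its middle, foot within 8 degrees of the shaft, upright within 7 degrees, touching neither shaft nor fixture (all of step 2 and x of sensor_face in the frame of bench between -0.006 and 0.006 m and y of sensor_face in the frame of bench between -0.006 and 0.006 m and z of sensor_face in the frame of bench between 0.086 and 0.098 m and angle between the x axis of sensor and the x axis of shaft, either way round below 0.14 rad and angle between sensor's own z axis and vertical below 0.12 rad and contact force between the fingers and sensor above 1 N and contact force between each of sensor, the fingers and shaft below 0.05 N and contact force between sensor and bench below 0.05 N and linear speed of sensor below 0.02 m/s); the arm keeps its last pose, push and grip.
It fails at once if the sensor touches the shaft or the bench centres (contact force between sensor and shaft above 0.5 N or contact force between sensor and bench above 0.5 N).
It fails at once if a bystander is moved more than 25 mm or tipped over (distance of any of oiler, jar, cup, oilstone, wrench, collar_ring, bar_end from where it was at the start of the episode above 0.025 m or angle between any of oiler, jar, cup, collar_ring, bar_end's own z axis and vertical above 0.5 rad).
It also fails if it takes over 58 s, if anything falls off the work surface, if the arm or the gripper's body presses on something with over 40 N, if the wrist force passes 120 N, or if a joint passes its speed limit or range.

ROBOT

A 6-joint arm with a two-finger parallel gripper is mounted at the origin on the work surface. World frame = base frame: x ahead of the robot, y to its left, z up, the work surface at z = 0. Lengths are in m, angles in rad, forces in N, time in s.
With the tool pointing down it reaches from about 0.325 to 0.9 m from the base axis. Payload 6.1 kg.
Tool frame: the origin (TCP) lies midway between the tips of the shut fingers; the grasp point (between the pads) lies 19 mm behind it; x points along the fingers, y is the direction in which the jaws open and shut, and the axes are right-handed (so a half turn about x gives the same grasp; the last joint's range is limited). The gripper opens to 85 mm and grips with 20 to 120 N. Pads are 22 mm wide; open, the fingers measure 114 mm over their backs; the gripper's body (76 mm by 85 mm) begins 54 mm behind the grasp point. The pads swing forward as they close: fully open they stand 13 mm farther back than shut.
Start: joints at [1.188, 0.22, 1.526, -0, 1.395, -0.126], TCP at [0.159, 0.604, 0.231] pointing down, gripper open.
Joint ranges: [-2.98, 2.98], [-0.91, 2.08], [0.09, 2.57], [-1.24, 4.39], [0.2, 2.65], [-2.68, 2.68]. Speed limits (rad/s): [2.57, 2.57, 3.01, 3.14, 3.14, 3.14].

INTERFACE

Orientations are given as [roll, pitch, yaw] about the fixed x, y, z axes, in that order (R = Rz(yaw) Ry(pitch) Rx(roll)).
In Python, from plant import movep, move_l, set_joints, gripper_to, hold, inverse_kinematics, observe, get_image, get_calibration, Unreachable, job_done gives the robot as it stands. Calls block until the motion is done:
- movep(position, orientation): joint-space move of the TCP to a pose.
- move_l(position, feed=0.15, rotation=None, max_force=None): straight line of the TCP; rotation=None keeps the orientation; feed is the mean speed in m/s. With max_force (N) it stops when the force on the tool has changed by that much, and returns True; else False.
- set_joints(angles): joint-space move.
- gripper_to(opening, f_grip=None): finger opening in m; f_grip is the grip in N (None keeps the last); returns when the fingers have stopped.
- hold(seconds).
- inverse_kinematics(position, orientation): joint angles nearest the present ones, or None.
- observe(): the state.
- get_image(name): name is "scene" or "top" or "wrist"; returns (picture, depth): 420x560x3 uint8, red, green, blue; 420x560 float32, m along the optical axis (not along the pixel's ray), 0 where there is no reading.
- get_calibration(name): a dict with "intrinsics" (3x3 intrinsics, pixels), "world_from_camera" (4x4, takes a point from camera to world coordinates). Camera axes: x right, y down, z forward; pixel columns grow to the right and rows downward; lengths in m; the calibration is good to about 2 mm. The wrist camera is an equidistant fisheye: a pixel r from the principal point sees the ray r / f radians off the axis. A picture is of the moment at which its call begins: read the wrist's pose just before it. get_calibration takes no time and is no camera call; for the wrist camera it gives the pose at the moment of the call.
A pose or a line that the arm cannot do raises Unreachable and nothing moves.
- job_done(): hands the job in, once; it reports no verdict.
The state is a dict: "time_s": time; "q": joint angles; "joint_velocities": joint speeds; "joint_torque": joint torques, N m; "eef_pos": TCP position; "tcp_rot": TCP orientation; "ft_force": force on the tool from outside, world axes, zero at the start; "torque": the same for the moment, N m; "opening": finger opening in m.
Only numpy, scipy, OpenCV 4.12 (cv2) and the standard library are available. Lean on these libraries where they do the work, as an engineer would, in place of code of your own. Each camera call takes 0.05 s, during which the arm holds its last target.

## Working session

There is one attempt and no reset: what is moved stays moved. The work goes in short steps, each a Python script; the robot and the scene stay as the last script left them, time stands still between calls to the robot, and variables do not carry over. Pictures are saved under pics/ and viewed, and the job is handed in when it is done.

```bash
ls; mkdir -p pics; python3 - <<'E'
from plant import *
import cv2,numpy as np
for n in ["scene","top","wrist"]:
    c=get_calibration(n);p,d=get_image(n)
    cv2.imwrite(f"pics/{n}0.png",p[:,:,::-1]);np.savez(f"pics/{n}0.npz",p=p,d=d,K=c["intrinsics"],T=c["world_from_camera"])
    print(n,np.round(c["intrinsics"],1).tolist(),np.round(c["world_from_camera"],3).tolist())
print(observe())
E
```

```text
pics
scene [[486.7, 0.0, 280.0], [0.0, 486.7, 210.8], [0.0, 0.0, 1.0]] [[0.334, 0.673, -0.66, 1.292], [0.942, -0.248, 0.225, -0.285], [-0.012, -0.697, -0.717, 0.967], [0.0, 0.0, 0.0, 1.0]]
top [[426.9, 0.0, 285.2], [0.0, 426.9, 220.1], [0.0, 0.0, 1.0]] [[0.026, -0.979, 0.204, 0.169], [-1.0, -0.024, 0.009, -0.001], [-0.004, -0.204, -0.979, 1.484], [0.0, 0.0, 0.0, 1.0]]
wrist [[325.2, 0.0, 279.2], [0.0, 325.2, 217.4], [0.0, 0.0, 1.0]] [[0.255, 0.933, 0.253, 0.093], [0.967, -0.245, -0.068, 0.622], [-0.001, 0.262, -0.965, 0.372], [0.0, 0.0, 0.0, 1.0]]
{'time_s': 0.15, 'q': array([ 1.18786900e+00,  2.21042181e-01,  1.52735923e+00,  1.78021196e-05,
        1.39472659e+00, -1.26116237e-01]), 'joint_velocities': array([-1.52133221e-04, -2.88783984e-03, -4.16747655e-03, -1.48947422e-03,
        3.13532339e-04, -9.87087477e-05]), 'joint_torque': array([ 6.82478349e-04, -4.97481036e+01, -3.89907038e+01, -2.33474939e-04,
        7.20073716e-03,  9.37988034e-06]), 'eef_pos': array([0.15857649, 0.6040547 , 0.23044651]), 'tcp_rot': array([-1.70832452,  1.56926088, -1.96513874]), 'ft_force': array([-0.09557957, -0.25444811, -0.40167682]), 'torque': array([ 0.02971438, -0.0108638 , -0.02023302]), 'opening': 0.08544793631686373}
```

View pics/scene0.png

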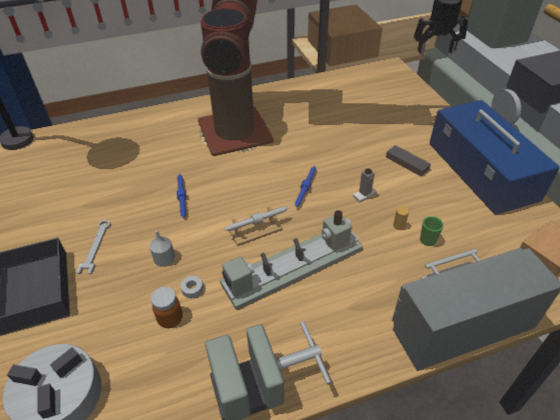

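View pics/top0.png

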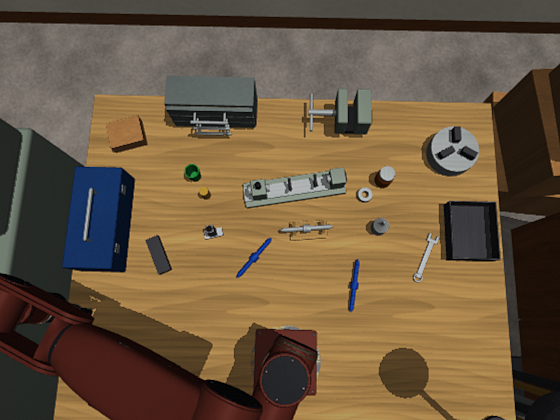

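View pics/wrist0.png

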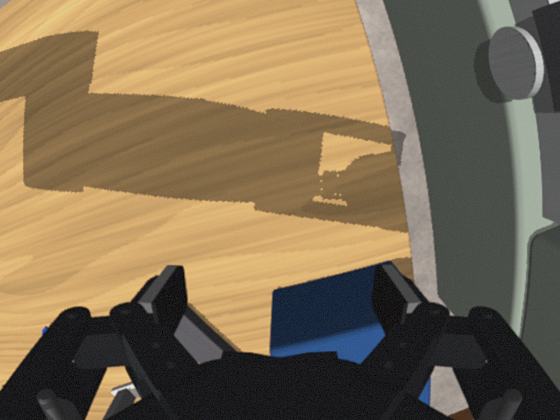

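The top view shows the bench with its knob at about (258,187), the steel shaft on its stand at (306,229), the sensor at (212,232) and the oiler at (379,227). Next I turn these into world positions.

```bash
cat > h.py <<'E'
import numpy as np,cv2
def load(n):
    z=np.load(f"pics/{n}.npz");return z["p"],z["d"],z["K"],z["T"]
def cloud(n):
    p,d,K,T=load(n);v,u=np.mgrid[:420,:560]
    X=np.stack([(u-K[0,2])/K[0,0]*d,(v-K[1,2])/K[1,1]*d,d,np.ones_like(d)],-1)@T.T
    X=X[...,:3].copy();X[d<=0]=np.nan;return p,X
E
python3 - <<'E'
from h import *
for n,c in (("top0",(170,130,250,130)),("scene0",(200,150,270,160))):
    p,X=cloud(n);x,y,w,h=c
    im=cv2.resize(p[y:y+h,x:x+w],None,fx=3,fy=3,interpolation=cv2.INTER_CUBIC)[:,:,::-1]
    cv2.imwrite(f"pics/{n}crop.png",im[:600,:800])
    # table check
    m=(X[...,0]>.3)&(X[...,0]<.9)&(abs(X[...,1])<.4);print(n,"table z",np.nanmedian(X[...,2][m&(abs(X[...,2])<.02)]))
    # clusters above table
    g=(X[...,2]>.008)&(X[...,2]<.16)&(X[...,0]>.28)&(X[...,0]<.75)&(abs(X[...,1])<.5)
    k,l,s,_=cv2.connectedComponentsWithStats(g.astype(np.uint8))
    for i in range(1,k):
        if s[i,4]<25: continue
        q=X[l==i];print(s[i],np.round(q.mean(0),3),"min",np.round(q.min(0),3),"max",np.round(q.max(0),3))
E
```

```text
top0 table z -0.00028786613376241554
[426 145   7  15  57] [ 0.732 -0.497  0.037] min [ 0.711 -0.5    0.008] max [ 0.75  -0.494  0.064]
[185 164  16  18 191] [0.634 0.343 0.043] min [0.607 0.317 0.008] max [0.658 0.366 0.07 ]
[375 166  21  22 327] [ 0.626 -0.328  0.067] min [ 0.603 -0.36   0.008] max [ 0.659 -0.304  0.092]
[ 243  168  104   40 2572] [ 0.586 -0.02   0.04 ] min [ 0.519 -0.201  0.008] max [0.666 0.166 0.134]
[199 187  12  13 105] [0.559 0.294 0.049] min [0.546 0.281 0.008] max [0.577 0.314 0.066]
[358 188  15  15 143] [ 0.574 -0.268  0.021] min [ 0.549 -0.294  0.008] max [ 0.599 -0.243  0.03 ]
[371 218  18  18 240] [ 0.452 -0.31   0.058] min [ 0.431 -0.339  0.008] max [ 0.484 -0.288  0.108]
[281 220  52  21 577] [ 0.441 -0.067  0.03 ] min [ 0.406 -0.149  0.008] max [0.481 0.025 0.059]
[204 225  19  15 177] [0.421 0.261 0.049] min [0.403 0.232 0.008] max [0.441 0.296 0.1  ]
[146 235  26  38 518] [0.342 0.445 0.024] min [0.282 0.4   0.008] max [0.41  0.492 0.033]
[238 238  34  37 240] [0.344 0.113 0.021] min [0.282 0.06  0.01 ] max [0.411 0.169 0.034]
[353 260   7  18  80
[... 562 characters left out ...]
max [0.484 0.03  0.058]
[394 206  15  22 250] [0.57  0.295 0.042] min [0.546 0.282 0.008] max [0.582 0.314 0.064]
[ 220  210  143   98 5251] [ 0.609 -0.028  0.042] min [ 0.533 -0.2    0.008] max [0.671 0.168 0.131]
[420 216  24  29 501] [0.637 0.343 0.045] min [0.607 0.318 0.008] max [0.661 0.371 0.068]
[150 230  25  36 577] [ 0.472 -0.312  0.051] min [ 0.435 -0.339  0.008] max [ 0.489 -0.286  0.108]
[181 276  23  21 338] [ 0.581 -0.266  0.02 ] min [ 0.551 -0.291  0.008] max [ 0.606 -0.241  0.027]
[151 286  32  42 963] [ 0.648 -0.331  0.062] min [ 0.609 -0.361  0.008] max [ 0.667 -0.302  0.09 ]
[ 90 357  12  26 113] [ 0.736 -0.496  0.044] min [ 0.711 -0.5    0.008] max [ 0.749 -0.493  0.064]
```

View crops.

View pics/top0crop.png

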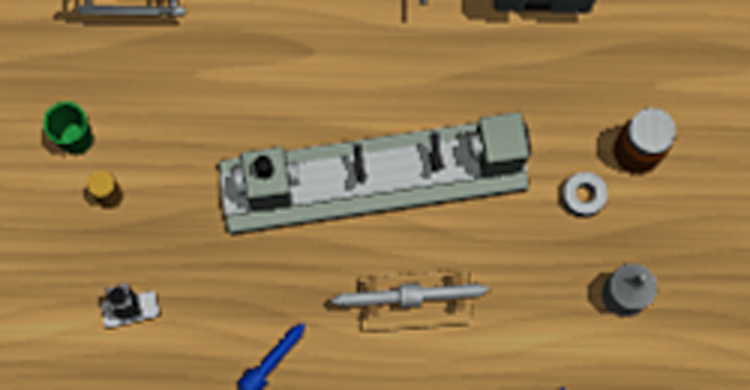

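View pics/scene0crop.png

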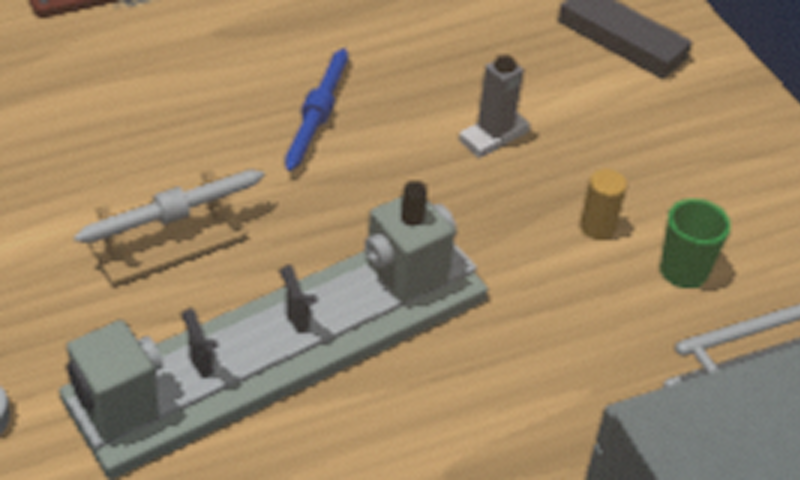

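```bash
cat >> h.py <<'E'
from scipy.spatial.transform import Rotation as Ro
def ori(a):
    X=np.array([0,0,-1.]);Y=np.array([np.cos(a),np.sin(a),0]);Z=np.cross(X,Y)
    return Ro.from_matrix(np.stack([X,Y,Z],1)).as_euler('xyz')
def wcloud(n):
    p,d,K,T=load(n);v,u=np.mgrid[:420,:560]
    a=(u-K[0,2])/K[0,0];b=(v-K[1,2])/K[1,1];th=np.hypot(a,b);t=np.tan(np.minimum(th,1.5))/np.maximum(th,1e-9)
    X=np.stack([a*t*d,b*t*d,d,np.ones_like(d)],-1)@T.T;X=X[...,:3].copy();X[d<=0]=np.nan;return p,X
def snap(n,name):
    from plant import get_calibration,get_image
    c=get_calibration(name);p,d=get_image(name)
    cv2.imwrite(f"pics/{n}.png",p[:,:,::-1]);np.savez(f"pics/{n}.npz",p=p,d=d,K=c["intrinsics"],T=c["world_from_camera"])
E
python3 - <<'E'
from plant import *
from h import *
R=Ro.from_euler('xyz',observe()['tcp_rot']).as_matrix();print(R.round(3))
T=get_calibration("wrist")["world_from_camera"]
print("cam in tool",(R.T@(T[:3,3]-observe()['eef_pos'])).round(3),(R.T@T[:3,:3]).round(3).tolist())
for a in np.arange(-180,180,30):
    q=inverse_kinematics([.50,-.02,.28],ori(np.radians(a)));print(a,None if q is None else q.round(2))
E
```

```text
[[-0.001  0.254  0.967]
 [-0.001  0.967 -0.254]
 [-1.    -0.002 -0.   ]]
cam in tool [-0.142  0.    -0.068] [[-0.0, -0.262, 0.965], [1.0, -0.001, 0.0], [0.001, 0.965, 0.262]]
-180 None
-150 [-0.2  -0.11  1.78  0.    1.47  2.42]
-120 [-0.2  -0.11  1.78  0.    1.47  1.9 ]
-90 [-0.2  -0.11  1.78  0.    1.47  1.37]
-60 [-0.2  -0.11  1.78  0.    1.47  0.85]
-30 [-0.2  -0.11  1.78  0.    1.47  0.33]
0 [-0.2  -0.11  1.78  0.    1.47 -0.2 ]
30 [-0.2  -0.11  1.78  0.    1.47 -0.72]
60 [-0.2  -0.11  1.78  0.    1.47 -1.24]
90 [-0.2  -0.11  1.78  0.    1.47 -1.77]
120 [-0.2  -0.11  1.78  0.    1.47 -2.29]
150 None<sys>:0: UserWarning: Gimbal lock detected. Setting third angle to zero since it is not possible to uniquely determine all angles.
```

```bash
python3 -W ignore - <<'E'
from plant import *
from h import *
t=observe()['time_s']
movep([.47,-.02,.34],ori(-np.pi/2)); hold(.2)
print(observe()['time_s']-t,observe()['eef_pos'])
snap("w1","wrist");snap("top1","top");snap("scene1","scene")
p,X=wcloud("w1")
z=X[...,2];print(np.nanmedian(z[abs(z)<.02]))
E
```

```text
2.7 [ 0.4700493  -0.01953196  0.33988264]
-0.00040880978416252267
```

View pics/w1.png

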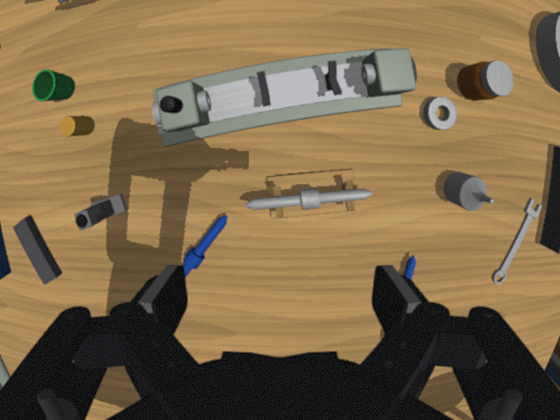

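```bash
cat > fit.py <<'E'
from h import *
def run(n,w):
    p,X=(wcloud if w else cloud)(n); x,y,z=X[...,0],X[...,1],X[...,2]
    def comp(m,seed):
        m=cv2.morphologyEx(m.astype(np.uint8),cv2.MORPH_OPEN,np.ones((2,2)));k,l,s,c=cv2.connectedComponentsWithStats(m)
        best=None
        for i in range(1,k):
            if s[i,4]<12: continue
            q=X[l==i];dd=np.hypot(*(np.median(q[:,:2],0)-seed))
            if best is None or dd<best[0]: best=(dd,q)
        return best[1]
    def rect(q):
        (c,s,a)=cv2.minAreaRect((q[:,:2]*1000).astype(np.float32));b=cv2.boxPoints((c,s,a))
        e=b[1]-b[0],b[2]-b[1];e=max(e,key=lambda v:np.hypot(*v));return np.round(c,1),np.round(s,1),round(float(np.degrees(np.arctan2(e[1],e[0])))%180,2)
    roi=(x>.28)&(x<.75)&(abs(y)<.23)
    print("==",n)
    q=comp(roi&(z>.018)&(x>.5-.03),np.array([.6,-.02]));print("bed",rect(q))
    q=comp(roi&(z>.086)&(z<.098)&(x>.5),np.array([.58,.12]));print("tailtop",rect(q),q[:,2].mean(),len(q))
    q=comp(roi&(z>.086)&(z<.098)&(x>.5),np.array([.62,-.16]));print("headtop",rect(q),q[:,2].mean(),len(q))
    q=comp(roi&(z>.118)&(z<.14),np.array([.58,.12]));print("knob",rect(q),q[:,2].max(),len(q))
    q=comp(roi&(z>.030)&(x<.5)&(x>.4)&(y<.05),np.array([.44,-.067]));print("shaft",rect(q),q[:,2].max(),len(q))
    if w or 1:
        t=q[q[:,2]>.046];print(" top pts",len(t));
        qq=q[(q[:,2]>.038)]
        l=cv2.fitLine((qq[:,:2]).astype(np.float32),cv2.DIST_HUBER,0,.001,.001).ravel();print(" line ang",np.degrees(np.arctan2(l[1],l[0]))%180,l[2:])
        c=q[q[:,2]>.0515];print(" collar mean",c.mean(0).round(4),rect(c))
    s=(x>.36)&(x<.48)&(y>.18)&(y<.36)
    q=comp(s&(z>.004),np.array([.43,.26]));print("sensor all",rect(q))
    q=comp(s&(z>.004)&(z<.018),np.array([.43,.26]));print("foot",rect(q),len(q))
    q=comp(s&(z>.084)&(z<.1),np.array([.43,.26]));print("top",rect(q),q[:,2].max(),len(q),q.mean(0))
import sys
for n,w in (("w1",1),("top1",0),("scene1",0),("top0",0),("scene0",0)):
    try: run(n,w)
    except Exception as e: print(n,e)
E
python3 fit.py
```

```text
== w1
bed (array([nan, nan]), array([nan,  0.]), nan)
tailtop (array([ 629.6, -182.5]), array([52.7, 98.3]), 111.48) nan 1615
headtop (array([ 629.6, -182.5]), array([52.7, 98.3]), 111.48) nan 1615
knob (array([566.8, 108.4]), array([14.9, 26. ]), 133.93) nan 240
shaft (array([434.1, -66.1]), array([ 42.3, 194.2]), 103.4) nan 1804
 top pts 1275
 line ang 95.74488 [ 0.4427218  -0.06113357]
 collar mean [ 0.4427 -0.0605  0.054 ] (array([442.4, -60.9]), array([19.5, 23.4]), 91.82)
sensor all (array([401.5, 278.9]), array([ 27.5, 113. ]), 123.74)
foot (array([421.5, 240.5]), array([19.7, 41.7]), 151.9) 255
top (array([399.4, 289.8]), array([24.9, 91.1]), 127.56) nan 261 [nan nan nan]
== top1
bed (array([nan, nan]), array([0., 0.]), nan)
tailtop (array([481.3,  94.3]), array([228.5,  37.3]), 14.44) 0.15841636726744815 78
headtop (array([ 623.2, -176.3]), array([60.7, 72.5]), 103.61) 0.08711395392394349 223
knob (array([482.3,  83.1]), array([192. ,  12.6]), 14.67) 0.7176902142575937 25
shaft (array([601. , -26.2]), array([174.3, 423.4]), 162.29) nan 3575
 top pts 3428
 line ang 98.68207 [
[... 1927 characters left out ...]
array([568.8, 133.5]), array([ 55.5, 104.2]), 104.15) 0.09067162331701116 274
headtop (array([568.8, 133.5]), array([ 55.5, 104.2]), 104.15) 0.09067162331701116 274
knob (array([527.6, 142.2]), array([ 15.7, 135.7]), 144.58) 0.13098431054398696 60
shaft (array([440.3, -43.4]), array([ 66.9, 197.5]), 116.86) nan 497
 top pts 231
 line ang 95.68098 [ 0.4500275  -0.06315204]
 collar mean [ 0.4487 -0.0597  0.0538] (array([451.3, -56.5]), array([ 21.5, 146.8]), 90.7)
sensor all (array([nan, nan]), array([nan,  0.]), nan)
foot (array([428.7, 270. ]), array([26.2, 74.2]), 105.01) 126
top (array([395.8, 300.1]), array([ 29.5, 125.4]), 133.58) 0.09575531673500781 73 [0.42772388 0.26874479 0.08350331]
```

```bash
cat > sdf.py <<'E'
from h import *
from scipy.optimize import least_squares
def box(P,lo,hi):
    lo,hi=np.array(lo),np.array(hi);q=abs(P-(lo+hi)/2)-(hi-lo)/2
    return np.linalg.norm(np.maximum(q,0),axis=1)+np.minimum(q.max(1),0)
def cyl(P,ax,c,r,a,b):
    o=[i for i in range(3) if i!=ax];rr=np.hypot(P[:,o[0]]-c[0],P[:,o[1]]-c[1])-r;h=abs(P[:,ax]-(a+b)/2)-(b-a)/2
    return np.hypot(np.maximum(rr,0),np.maximum(h,0))+np.minimum(np.maximum(rr,h),0)
def bench(P,t):
    m=np.minimum.reduce
    return m([box(P,(-.045,-.152,0),(.045,.208,.025)),box(P,(-.028,-.146,.02),(.028,-.096,.092)),cyl(P,1,(0,.07),.014,-.096,-.084),
      box(P,(-.028,.146-t,.02),(.028,.196-t,.092)),cyl(P,1,(0,.07),.014,.134-t,.146-t),cyl(P,2,(0,.171-t),.010,.09,.128)])
def shaft(P,_):  # along local y here, origin on table below
    r=np.hypot(P[:,0],P[:,2]-.042);a=abs(P[:,1])
    # taper: cone 8->2mm over y .078-.09
    sl=np.hypot(6,12);cone=((r-.008)*12+(a-.078)*6)/sl
    rod=np.maximum(np.maximum(r-.008,a-.09),cone)
    return np.minimum(rod,cyl(P,1,(0,.042),.014,-.012,.012))
def sensor(P,_):
    return np.minimum.reduce([box(P,(-.032,-.015,0),(.032,.015,.012)),box(P,(-.013,-.013,.01),(.013,.013,.088)),cyl(P,2,(0,0),.010,.085,.094)])
def fit(Q,f,x0,tail=False):
    def loc(p):
        c,s=np.cos(p[2]),np.sin(p[2]);d=Q-np.array([p[0],p[1],p[3]])
        return np.stack([c*d[:,0]+s*d[:,1],-s*d[:,0]+c*d[:,1],d[:,2]],1)
    g=lambda p:np.r_[f(loc(p),p[4] if tail else 0), (p[3])*5]
    r=least_squares(g,np.r_[x0,0,[.01] if tail else []],loss='cauchy',f_scale=.0015)
    return r.x,np.median(abs(r.fun))
def clean(X):
    z=X[...,2];ok=np.isfinite(z)
    # drop flying pixels: depth jump in 3x3
    zz=np.where(ok,z,9).astype(np.float32);return X
def go(n,w):
    p,X=(wcloud if w else cloud)(n);Q=X.reshape(-1,3);Q=Q[np.isfinite(Q).all(1)]
    def near(c,r,zl,zh): return Q[(np.hypot(Q[:,0]-c[0],Q[:,1]-c[1])<r)&(Q[:,2]>zl)&(Q[:,2]<zh)]
    print("==",n)
    b=np.array([.595,-.02]);
    q=near(b,.26,.012,.14);
    u=np.array([-np.sin(np.radians(8)),np.cos(np.radians(8))]);v=np.array([u[1],-u[0]])
    d=q[:,:2]-b;q=q[(abs(d@v)<.075)&(d@u>-.2)&(d@u<.23)]
    x,m=fit(q,bench,[.595,-.02,np.radians(8)],True);print("bench",x[:2].round(4),"yaw",np.degrees(x[2]).round(2),"dz,tail",x[3:].round(4),m.round(5))
    q=near((.443,-.062),.105,.026,.07);q=q[(q[:,0]>.41)&(q[:,0]<.48)]
    x,m=fit(q,shaft,[.443,-.062,np.radians(5)]);print("shaft",x[:2].round(4),"yaw",np.degrees(x[2]).round(2),x[3].round(4),m.round(5))
    q=near((.423,.262),.06,.004,.11)
    best=min((fit(q,sensor,[.423,.262,np.radians(a)]) for a in (60,90,110,130,150)),key=lambda r:r[1])
    x,m=best;print("sensor",x[:2].round(4),"yaw",np.degrees(x[2]).round(2),x[3].round(4),m.round(5),len(q))
if __name__=="__main__":
    for n,w in (("w1",1),("top0",0),("scene0",0)): go(n,w)
E
python3 sdf.py
```

```text
== w1
bench [ 0.5978 -0.0434] yaw 10.1 dz,tail [-0.001   0.0171] 0.00112
shaft [ 0.4421 -0.0605] yaw 6.05 -0.0008 0.00057
sensor [0.4234 0.2656] yaw 105.05 -0.0003 0.0005 961
== top0
bench [ 0.5984 -0.0453] yaw 10.1 dz,tail [-0.0017  0.0157] 0.00248
shaft [ 0.4431 -0.0626] yaw 6.13 0.0001 0.00168
sensor [0.4244 0.2641] yaw 104.66 -0.0003 0.0017 271
== scene0
bench [ 0.5984 -0.043 ] yaw 10.1 dz,tail [-0.0006  0.0171] 0.00169
shaft [ 0.4438 -0.0595] yaw 5.91 0.0001 0.0013
sensor [0.4252 0.2665] yaw 104.78 -0.0001 0.00101 451
```

All three cameras agree within about 2 mm:

| Item | x (m) | y (m) | Yaw (deg) |
|---|---|---|---|
| Bench | 0.598 | -0.044 | 10.1 |
| Shaft | 0.443 | -0.061 | 6 |
| Sensor | 0.424 | 0.2655 | 105 |

The tailstock slide is at about 0.017. Next I grasp the shaft by its collar.

```bash
cat >> h.py <<'E'
B=np.array([.5982,-.0437]);by=np.radians(10.1)
def bw(x,y): return B+np.array([np.cos(by)*x-np.sin(by)*y,np.sin(by)*x+np.cos(by)*y])
S=np.array([.4430,-.0606]);sy=np.radians(6.05)
E
python3 -W ignore - <<'E'
from plant import *
from h import *
gripper_to(.07,40)
movep([*S,.11],ori(sy))
move_l([*S,.022],feed=.12,max_force=8) and print("hit",observe()['eef_pos'])
gripper_to(.02,40); hold(.2)
o=observe();print(o['time_s'],o['eef_pos'],o['opening'],o['ft_force'])
r=move_l([*S,.06],feed=.1);o=observe();print(o['eef_pos'],o['opening'],o['ft_force'],o['time_s'])
snap("w2","wrist");snap("scene2","scene")
E
```

```text
6.4167 [ 0.44353926 -0.06077294  0.02264806] 0.027051989928579125 [-1.53317047  0.42655006  6.68845539]
[ 0.44260404 -0.06048669  0.05959382] 0.02681121677015794 [ 0.25243756 -0.09333433 -3.90721185] 6.95
```

View pics/w2.png

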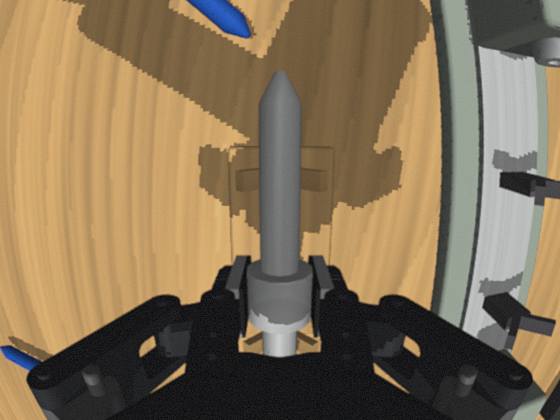

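View pics/scene2.png

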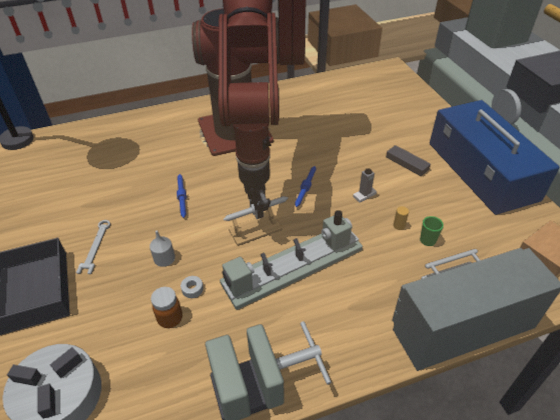

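The collar is centred between the pads and the shaft is level, with its tip at (280,72) in the wrist view. The scene view shows it lifted clear of the stand. Now I lay it in the V rests.

```bash
python3 -W ignore - <<'E'
from plant import *
from h import *
c=bw(0,.010)
move_l([*S,.14],feed=.2)
movep([*c,.14],ori(by))
move_l([*c,.070],feed=.15)
hold(.1)
print(observe()['ft_force'],observe()['time_s'])
snap("w3","wrist")
h=move_l([*c,.0485],feed=.04,max_force=6)
o=observe();print(h,o['eef_pos'],o['ft_force'],o['time_s'])
E
```

```text
[-0.07103205  0.76589668 -4.23340688] 8.9833
True [ 0.59666675 -0.03376133  0.05062538] [1.81154982 0.71369479 1.94699567] 9.5167
```

View pics/w3.png

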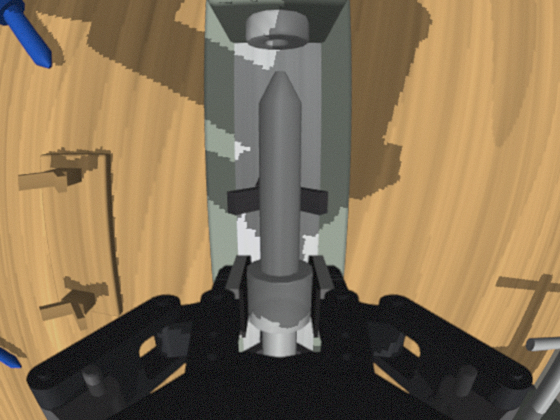

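Contact came at exactly the expected height (0.0506). Before lowering, the shaft was in line with the V rest and the hollow centre. Release and check.

```bash
python3 -W ignore - <<'E'
from plant import *
from h import *
c=bw(0,.010)
gripper_to(.06,40); hold(.2)
move_l([*c,.16],feed=.2)
k=bw(0,.171-.017)
movep([*k,.16],ori(by)); hold(.1)
print(observe()['time_s'])
snap("w4","wrist");snap("scene4","scene");snap("top4","top")
from sdf import *
P,X=wcloud("w4")
for n,f in (("w4",wcloud),("scene4",cloud)):
    P,X=f(n);Q=X.reshape(-1,3);Q=Q[np.isfinite(Q).all(1)]
    d=Q[:,:2]-B;L=np.stack([np.cos(by)*d[:,0]+np.sin(by)*d[:,1],-np.sin(by)*d[:,0]+np.cos(by)*d[:,1],Q[:,2]-.028],1)
    q=L[(abs(L[:,0])<.03)&(abs(L[:,1])<.11)&(L[:,2]>.03)&(L[:,2]<.062)]
    x,m=fit(q,shaft,[0,.01,0]);print(n,"shaft in bench",x[:2].round(4),np.degrees(x[2]).round(2),x[3].round(4),m.round(5),len(q))
    q=L+[0,0,.028];q=q[(np.hypot(q[:,0],q[:,1]-.154)<.02)&(q[:,2]>.097)&(q[:,2]<.135)]
    if len(q)>10:
        g=lambda p:cyl(q,2,(p[0],p[1]),.010,.08,.128); r=least_squares(g,[0,.154],loss='cauchy',f_scale=.0015);print(n,"knob in bench",r.x.round(4),len(q))
E
```

```text
11.5667
w4 shaft in bench [-0.0013  0.0106] -0.42 -0.001 0.00052 1670
w4 knob in bench [-0.0006  0.1534] 1223
scene4 shaft in bench [0.0007 0.01  ] 0.26 0.0003 0.0016 709
scene4 knob in bench [0.0008 0.1542] 110
```

View pics/w4.png

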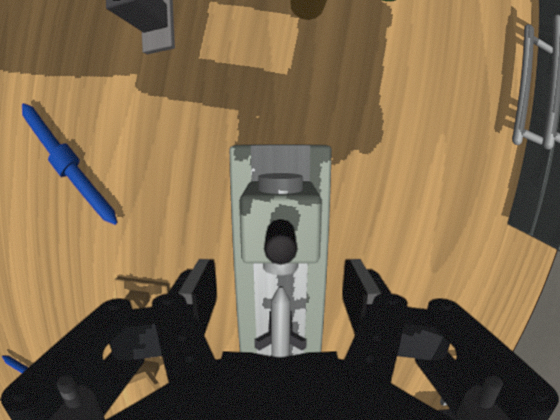

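View pics/scene4.png

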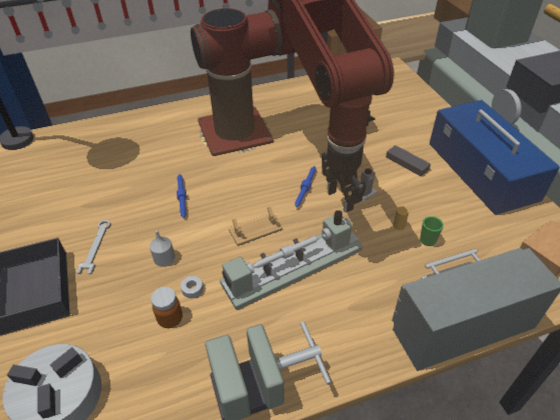

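The shaft lies in both rests (bench x about 0, y about 0.0105 m). The knob is between the jaws at (281,240) in the wrist view, at bench y 0.154, so the slide is at 0.017. Now I grip the knob and slide the tailstock in.

```bash
python3 -W ignore - <<'E'
from plant import *
from h import *
k=bw(0,.154)
h=move_l([*k,.100],feed=.12,max_force=8); print(h,observe()['eef_pos'])
gripper_to(.01,30); hold(.1)
o=observe();print(o['opening'],o['ft_force'],o['time_s'])
e=o['eef_pos']; u=np.array([-np.sin(by),np.cos(by),0])
h=move_l(e-u*.0385,feed=.03,max_force=18)
o=observe();print(h,"travel",(e-o['eef_pos'])@u,o['ft_force'],o['ft_force']@u,o['time_s'])
hold(.3)
o=observe();print("travel",(e-o['eef_pos'])@u,o['ft_force']@u)
snap("scene5","scene");snap("w5","wrist")
E
```

```text
False [0.57156042 0.10781392 0.1003503 ]
0.019101908507190724 [-3.01200708 -0.79665684  7.09797185] 12.9167
True travel 0.03439030269295926 [-0.37408162  2.04740759  2.92360745] 2.08128075585572 14.125
travel 0.0342510248640114 -1.183673229810983
```

View pics/w5.png

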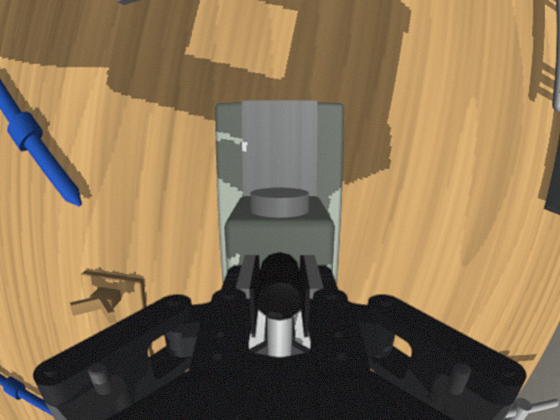

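The push stopped on force after 34.3 mm, which puts the slide at about 0.051, so both ends have bottomed. Release, back off and check.

```bash
python3 -W ignore - <<'E'
from plant import *
from h import *
gripper_to(.06,30)
e=observe()['eef_pos']; move_l([e[0],e[1],.17],feed=.2)
# view pose above the fixture centre, on the way to sensor
movep([.50,.08,.30],ori(np.radians(-60))); hold(.1)
print(observe()['time_s'])
snap("w6","wrist");snap("scene6","scene");snap("top6","top")
from sdf import *
for n,f in (("w6",wcloud),("scene6",cloud),("top6",cloud)):
    P,X=f(n);Q=X.reshape(-1,3);Q=Q[np.isfinite(Q).all(1)]
    d=Q[:,:2]-B;L=np.stack([np.cos(by)*d[:,0]+np.sin(by)*d[:,1],-np.sin(by)*d[:,0]+np.cos(by)*d[:,1],Q[:,2]-.028],1)
    q=L[(abs(L[:,0])<.03)&(abs(L[:,1])<.08)&(L[:,2]>.03)&(L[:,2]<.062)]
    x,m=fit(q,shaft,[0,.0,0]);print(n,"shaft in bench",x[:2].round(4),np.degrees(x[2]).round(2),x[3].round(4),m.round(5),len(q))
    q=L+[0,0,.028];q=q[(np.hypot(q[:,0],q[:,1]-.12)<.02)&(q[:,2]>.097)&(q[:,2]<.135)]
    if len(q)>10:
        g=lambda p:cyl(q,2,(p[0],p[1]),.010,.08,.128); r=least_squares(g,[0,.12],loss='cauchy',f_scale=.0015);print(n,"tail",.171-r.x[1].round(4),len(q))
    q=Q[(np.hypot(Q[:,0]-.423,Q[:,1]-.265)<.06)&(Q[:,2]>.004)&(Q[:,2]<.11)]
    x,m=fit(q,sensor,[.423,.265,np.radians(105)]);print("sensor",x[:2].round(4),np.degrees(x[2]).round(2),x[3].round(4),m.round(5),len(q))
    q=Q[(np.hypot(Q[:,0]-.59,Q[:,1]+.02)<.26)&(Q[:,2]>.012)&(Q[:,2]<.14)]
    d=q[:,:2]-B;w=np.array([np.cos(by),np.sin(by)]);u=np.array([-w[1],w[0]])
    q=q[(abs(d@w)<.07)&(abs(d@u-.03)<.2)]
    sh=lambda P,t:np.minimum(bench(P,t),shaft(P-[0,0,.028],0))
    x,m=fit(q,sh,[*B,by],True);print("bench",x[:2].round(4),np.degrees(x[2]).round(2),x[3:].round(4),m.round(5))
E
```

```text
16.7333
w6 shaft in bench [-0.0008 -0.0004] 0.17 -0.001 0.00054 2216
w6 tail 0.051900000000000016 357
sensor [0.4234 0.2656] 105.06 -0.0004 0.0004 1402
bench [ 0.5973 -0.0435] 10.24 [-0.0011  0.0507] 0.00112
scene6 shaft in bench [ 0.0009 -0.0002] -0.15 0.0002 0.00126 578
scene6 tail 0.05080000000000001 107
sensor [0.4253 0.2665] 104.22 0.0 0.00102 444
bench [ 0.5985 -0.0431] 10.13 [-0.0005  0.0513] 0.00144
top6 shaft in bench [-0.0007 -0.0001] 0.18 -0.0005 0.00184 284
sensor [0.4245 0.264 ] 104.39 0.0001 0.00126 192
bench [ 0.5985 -0.0453] 10.01 [-0.0022  0.0462] 0.00242
```

View pics/w6.png

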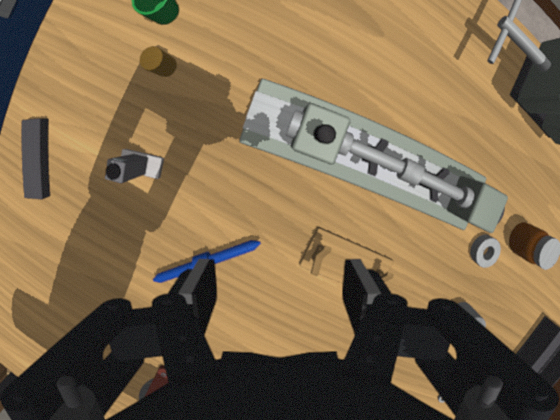

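Seated: the shaft is within 1 mm of bench (0, 0), with the tailstock at about 0.051 on the wrist and scene views (the coarser top fit says 0.046). Now the sensor, standing at (118,168) to (155,165) in the wrist view.

```bash
python3 -W ignore - <<'E'
from plant import *
from h import *
G=np.array([.4243,.2655]);a=np.radians(14.8)
gripper_to(.065,50)
movep([*G,.16],ori(a))
h=move_l([*G,.043],feed=.15,max_force=8);print(h,observe()['eef_pos'],observe()['time_s'])
gripper_to(.018,50);hold(.2)
o=observe();zg=o['eef_pos'][2];print("grasp",o['eef_pos'],o['opening'],o['ft_force'])
open("zg","w").write(str(zg))
move_l([*G,zg+.05],feed=.1); hold(.1)
o=observe();print(o['eef_pos'],o['opening'],o['ft_force'],o['time_s'])
snap("w7","wrist");snap("scene7","scene")
E
```

```text
False [0.42532441 0.26567415 0.04399714] 19.0083
grasp [0.42478835 0.26576494 0.04389514] 0.025222223377456145 [-1.45517006 -1.9767691   7.29991194]
[0.42349332 0.26515372 0.09285766] 0.0256621982456826 [-0.74123232  0.48578549 -2.54856167] 20.4
```

View pics/w7.png

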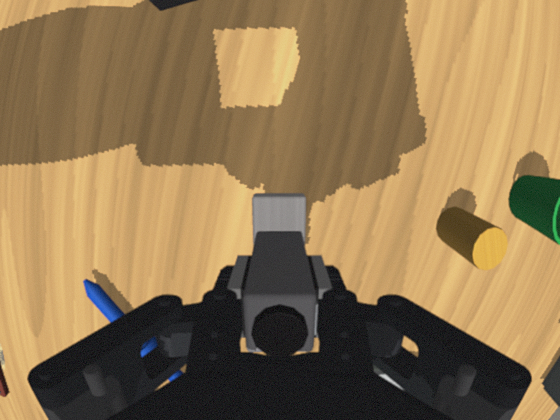

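View pics/scene7.png

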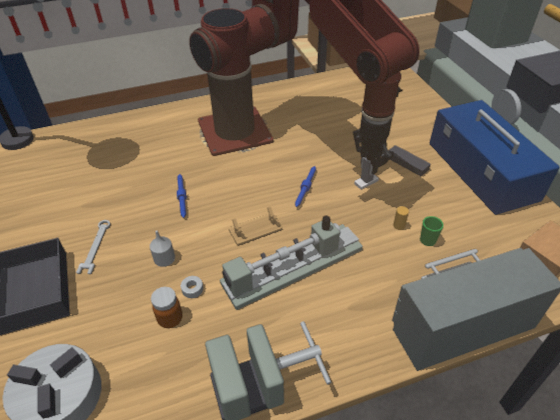

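The sensor is held square: stem between the pads, foot at (279,215), and lifted. Carry it high over the fixture and check the pose before lowering.

```bash
cat > chk.py <<'E'
from sdf import *
def chk(n,f,z0,c):
    P,X=f(n);Q=X.reshape(-1,3);Q=Q[np.isfinite(Q).all(1)]
    A=Q-[c[0],c[1],z0]; w=np.array([-np.sin(by),np.cos(by)]);v=np.array([w[1],-w[0]])
    L=np.stack([A[:,:2]@w,A[:,:2]@(-v),A[:,2]],1)
    q=L[(abs(L[:,0])<.042)&(abs(L[:,1])<.024)&(L[:,2]>-.006)&(L[:,2]<.1)]
    q=q[(q[:,2]<.025)|((q[:,2]>.075)&(abs(q[:,0])<.02)&(abs(q[:,1])<.02))]
    def loc(p):
        R=Ro.from_euler('xyz',[p[3],p[4],p[5]]).as_matrix();return (q-p[:3])@R
    r=least_squares(lambda p:np.r_[sensor(loc(p),0),p[3:5]*.02],np.zeros(6),loss='cauchy',f_scale=.0015)
    print(n,"sensor err along shaft,across,z",r.x[:3].round(4),"tilt/yaw deg",np.degrees(r.x[3:]).round(2),np.median(abs(r.fun)).round(5),len(q))
E
python3 -W ignore - <<'E'
from plant import *
from h import *
zg=float(open("zg").read());m=bw(0,0);o=observe()['eef_pos']
move_l([o[0],o[1],zg+.18],feed=.2)
move_l([*m,zg+.18],feed=.2,rotation=ori(by))
move_l([*m,zg+.13],feed=.12); hold(.3)
o=observe();print(o['time_s'],o['eef_pos']-[*m,zg+.13],o['opening'])
snap("w8","wrist");snap("scene8","scene");snap("top8","top")
from chk import *
for n,f in (("w8",wcloud),("scene8",cloud),("top8",cloud)): chk(n,f,.13,m)
E
```

```text
24.0917 [ 0.00052895 -0.00013228  0.00095366] 0.025390422457100978
w8 sensor err along shaft,across,z [-0.0004  0.0007  0.0003] tilt/yaw deg [ 0.09 -0.04 -0.06] 0.0004 9380
scene8 sensor err along shaft,across,z [ 0.0002 -0.0005  0.0009] tilt/yaw deg [-0.76  0.06  0.23] 0.00083 369
top8 sensor err along shaft,across,z [-0.0001 -0.0012  0.0029] tilt/yaw deg [0.76 0.24 3.71] 0.00036 12
```

View pics/w8.png

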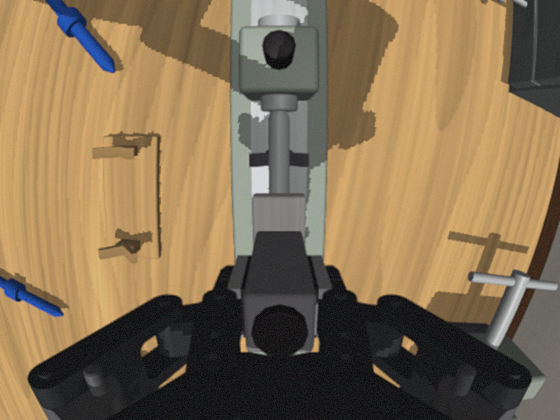

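View pics/scene8.png

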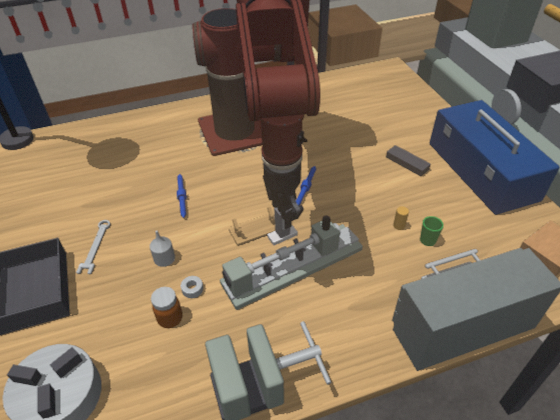

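The sensor is within 1 mm and 1° on the wrist and scene fits. The foot is in line with the shaft at (279,215) in the wrist view. Lower it slowly.

```bash
python3 -W ignore - <<'E'
from plant import *
from h import *
zg=float(open("zg").read());m=bw(0,0)
print(move_l([*m,zg+.0915],feed=.04,max_force=6)); hold(.8)
o=observe();print(o['time_s'],o['eef_pos']-[*m,zg+.092],o['opening'],o['ft_force'],abs(o['joint_velocities']).max())
snap("w9","wrist");snap("scene9","scene")
from chk import *
for n,f in (("w9",wcloud),("scene9",cloud)):
    chk(n,f,.092,m)
    P,X=f(n);Q=X.reshape(-1,3);Q=Q[np.isfinite(Q).all(1)]
    q=Q[(np.hypot(Q[:,0]-.59,Q[:,1]+.02)<.26)&(Q[:,2]>.012)&(Q[:,2]<.14)]
    d=q[:,:2]-B;w=np.array([np.cos(by),np.sin(by)]);u=np.array([-w[1],w[0]])
    q=q[(abs(d@w)<.07)&(abs(d@u-.03)<.2)&((abs(d@u)>.06)|(q[:,2]<.075))]
    sh=lambda P,t:np.minimum(bench(P,t),shaft(P-[0,0,.028],0))
    x,mm=fit(q,sh,[*B,by],True);print("bench",x[:2].round(4),np.degrees(x[2]).round(2),x[3:].round(4),mm.round(5))
E
```

```text
False
26.15 [-9.98547784e-06 -5.06981905e-06 -5.23659343e-04] 0.025380545908806004 [-0.29411228 -0.25332826 -2.54370783] 0.003026739943297632
w9 sensor err along shaft,across,z [-0.0001  0.0013 -0.0011] tilt/yaw deg [ 0.29 -0.07 -0.17] 0.00042 9346
bench [ 0.5927 -0.013 ] 10.78 [-0.001   0.0823] 0.00109
scene9 sensor err along shaft,across,z [ 0.0004 -0.0003 -0.0003] tilt/yaw deg [-0.98  0.14  0.64] 0.00088 360
bench [ 0.5985 -0.0431] 10.09 [-0.0005  0.0512] 0.00144
```

View pics/scene9.png

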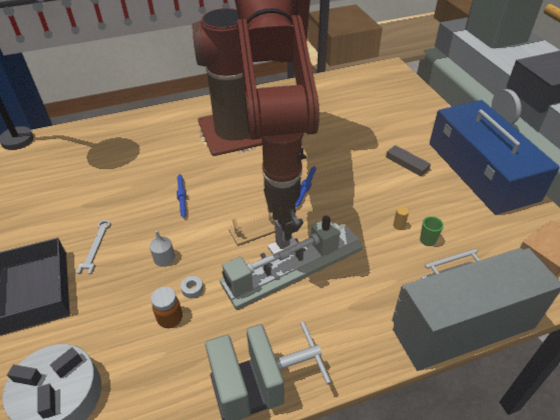

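View pics/w9.png

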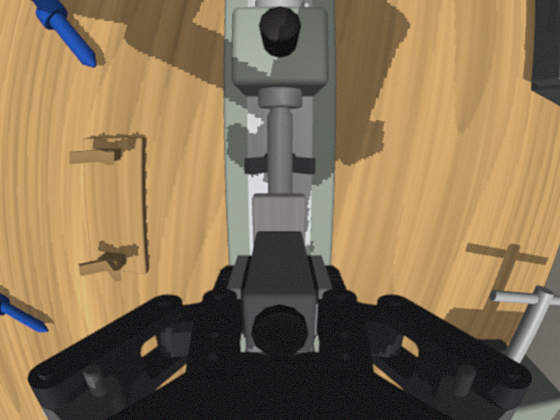

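The sensor hovers over the collar with its foot in line with the shaft. The scene fit has the fixture unchanged, with the tailstock at 0.051. The wrist bench fit in this pose is not usable, because most of the fixture is hidden by the gripper. Handing in.

```bash
python3 -c "
from plant import *
job_done();print(observe()['time_s'])"
```

```text
the job is handed in; nothing more can be done
the job is handed in; nothing more can be done
```

I laid the shaft in the V rests and slid the tailstock in by its knob until the push stopped on force. I then carried the sensor over the fixture and handed in at about 26 s, still holding it above the collar. No verdict was reported.

**Shaft and tailstock:** After seating, the shaft measured within about 1 mm of the bench centre and 0.2° of its axis. The tailstock was at about 0.051 on the wrist and scene cameras, and the scene camera still showed 0.051 just before hand-in.

**Sensor:** It was within about 1.3 mm sideways and 0.4 mm along of the collar's middle. Its face was at 91 to 92 mm, about 7 to 8 mm above the collar, with under 1° of tilt or yaw. It was held still, and I saw no contact on the way.

**Bystanders:** None looked moved in the last scene picture, but I did not measure them again.

**Checks that disagreed:**
- The coarse top-camera fit gave the tailstock as 0.046 after seating, right at the lower limit of the allowed range.
- The last wrist-camera fit of the bench gave a nonsensical 0.082, because the gripper hid most of the fixture. I discounted both readings.

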